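Portion two oat biscuits in the counting tray

ROBOT

A 6-joint arm with a two-finger parallel gripper is mounted at the origin on a cart in front of the work surface, level with it; the furniture and walls round the work are solid. World frame = base frame: x ahead of the robot, y to its left, z up, the work surface at z = 0. Lengths are in mm, angles in rad, forces in N, time in s.
With the tool pointing down it reaches from about 300 to 775 mm from the base axis. Payload 14.6 kg.
Tool frame: the origin (TCP) lies between the finger pads; the fingertips stand 22 mm ahead of it and the grasp point (between the pads) lies 3 mm ahead of it (manip.tcp_to_tips is the distance from the TCP to the fingertips, in mm); y points along the fingers, z is the direction in which the jaws open and shut, and the axes are right-handed (so a half turn about y gives the same grasp; the last joint's range is limited). The gripper opens to 94 mm and grips with 3 to 60 N. Pads are 16 mm wide; open, the fingers measure 119 mm over their backs; the gripper's body (75 mm by 177 mm) begins 78 mm behind the grasp point.
Start: joints at [1.218, 0.3, 1.521, -0, 1.321, -0.067], TCP at [155.056, 527.681, 227.446] pointing down, gripper open.
Joint ranges: [-3.03, 3.03], [-0.79, 2.21], [0.23, 2.52], [-1.04, 4.18], [0, 3.07], [-2.55, 2.55]. Speed limits (rad/s): [2.22, 2.22, 2.57, 3.14, 3.14, 3.14].

INTERFACE

Orientations are given as [roll, pitch, yaw] about the fixed x, y, z axes, in that order (R = Rz(yaw) Ry(pitch) Rx(roll)).
In Python, from cell import manip gives the robot as it stands.
- The arm moves only by the shell command python3 -m jog 'ROWS' [OPENING] [FORCE]. ROWS is JSON, one flat list of numbers, 6 for each row, row after row: the shift along the tool's x, y, z in mm, then the turn, a rotation vector about the tool's x, y, z in degrees. A call has 1 to 10 rows; each row is the pose to reach, as a shift and turn from the pose commanded when the call began, along the tool's axes at that moment; what a row does not reach only later rows make up. A row lasts 1/12 s, in which the tool goes at most 41.7 mm and 7.16 degrees, less where a joint would pass 70% of its speed; a pose out of reach is approached as far as the arm can. A call with a gripper value outside its range is refused whole. OPENING is the finger opening in mm, from 0 to 94, set as the call begins (- or left out, the last holds). The fingers move at their own pace and stop on an object; FORCE is the grip in N (left out, the last holds). Time passes only in rows, so rows that repeat a pose let the fingers close. It gives the time, the measured TCP pose, the force and the opening at its end, in the units of the state.
- manip.read_state(): the state, without advancing time (a new reading comes with each control period).
- manip.camera(name): name is "scene" or "top" or "wrist"; returns a dict with "img" (384x512x3 uint8, red, green, blue), "intrinsics" (3x3 intrinsics, pixels), "origin" and "orientation" of the camera in the world. Camera axes: x right, y down, z forward; pixel columns grow to the right and rows downward; lengths in mm; the calibration is good to about 2 mm. A picture is of the moment at which its call begins. There is no depth.
- manip.sign_off(): hands the job in, once; it reports no verdict.
Trained networks look in a picture, given as the dict that the camera call returned (one of the last four; its "shot" number tells which), for a name from the list of things; names that differ only in an ending like _2 or _b are one class to them, and where a whole thing is asked for, a point or a joint stands for the part that bears it (a point fixed in the world has none). Each returns a list of dicts, best first, with "score" (0 to 1); they miss things now and then, are a little off and sometimes report something else, mostly with a low value. They report only what shows in the picture. A call takes as long as a camera call.
- manip.masks_of(thing, picture): "pixels" (384x512 bool, what is visible of it) and "xy" ([column, row] in pixels, amid what is visible of it).
- manip.tip_of(thing, picture): "xy" ([column, row] in pixels: a listed point, or the origin of a listed thing).
The state is a dict: "clock": time; "joints": joint angles; "qd": joint speeds; "effort": joint torques, N m; "eef_pos": TCP position; "eef_rot": TCP orientation; "wrist_force": force on the tool from outside, world axes, zero at the start; "moment": the same for the moment, N m; "finger_gap": finger opening in mm.
Only numpy, scipy, OpenCV 4.12 (cv2) and the standard library are available. Lean on these libraries where they do the work, as an engineer would, in place of code of your own. Each camera call takes 0.05 s, during which the arm holds its last target.

TASK

Portion the biscuits with the counting tray: sweep the two pale oat biscuits along the deck into the trough so that both lie flat on its floor, then shut the trough's hinged lid fully. Slide the biscuits, do not lift them; leave the dark cocoa biscuit lying on the deck, and do not disturb the other things around the tray.

Things in the scene. Friction and masses are not known exactly. Their poses are not given: they have to be found in the camera images.
- tray: White counting tray, fixed to the worktop, 250 mm (its x) by 280 mm (its y), turned by up to 0.2 rad. Origin at the centre of its underside, on the worktop; z up, x roughly away from the robot, y roughly to the robot's left. Deck on the right, trough with lid on the left (+y).
- deck_edge (a point): Middle of the deck's edge above the trough: tray x = 0, y = +52, z = 40 mm. The flat deck, 40 mm above the worktop, spans tray y = -140 to +52 mm, then drops 30 mm steeply into the trough. Two thin lines mark three lanes along y (centres x = -76, 0, +76 mm). Rims 6 mm thick stand 12 mm over the deck along its x sides (outer faces x = +-125 mm); its -y end has no rim.
- trough_floor (a point): Centre of the trough's floor, which is 10 mm above the worktop. Trough inside: 238 mm along the tray's x, 83 mm along its y (tray y = +52 to +135 mm), 30 mm deep; its walls end level with the deck.
- lid (a joint): Hinge of the trough's lid, rad: 0 = shut (lid level, resting over the trough), pi/2 = upright; starts open at 1.7 to 1.95, leaning outwards (to tray +y), stop at 2.0. A stiff friction hinge: the lid stays where it is left, and about 1 to 2 N at its free edge moves it.
- lid_hinge (a point): Middle of the lid's hinge line, at tray x = 0, y = +139 mm, z = 40.5 mm; the line runs along the tray's x.
- lid_edge (a point): Lid's free edge, on its mid-line, half-way through its thickness, 95 mm from the hinge line. The lid is a clear panel in a blue frame, 250 mm wide, 6 mm thick; a blue finger tab 60 mm wide reaches to 110 mm from the hinge line. Shut, its top lies 46.5 mm above the worktop; its free edge overlaps the deck by 8 mm (the tab by 23 mm).
- oat_a_center (a point): A pale, sand-coloured oat biscuit, one of two alike, 60 mm in diameter, 20 mm thick, 50 g, rigid; this point is its centre, half-way up (10 mm above its underside), z along its axis. It lies loose on the deck and slides easily (friction about 0.2); any biscuit may be in any lane.
- oat_b_center (a point): The other pale oat biscuit, 60 mm in diameter, 20 mm thick, 50 g, rigid; this point is its centre, half-way up (10 mm above its underside), z along its axis. It lies loose on the deck and slides easily (friction about 0.2); any biscuit may be in any lane.
- cocoa_center (a point): The dark brown cocoa biscuit, the extra one that stays on the deck, 60 mm in diameter, 20 mm thick, 50 g, rigid; this point is its centre, half-way up (10 mm above its underside), z along its axis. It lies loose on the deck and slides easily (friction about 0.2); any biscuit may be in any lane.
- timer: Bystander: wind-up kitchen timer, white base and red top, 61 x 61 x 52 mm, standing at the front edge of the worktop, right of the tray; origin at the centre of its underside.
- matches: Bystander: red match box, 54 x 36 x 15 mm, lying behind the tray; origin at the centre of its underside.
- salt: Bystander: salt shaker, 44 mm wide, 90 mm high, on the black hob (its top 5 mm above the worktop) behind the tray, to the left; origin at the centre of its underside.
- spice_jar: Bystander: spice jar with a red cap, 45 mm wide, 106 mm high, on the hob to the left of the tray; origin at the centre of its underside.

How it is judged:
By the outcome, as a careful person would: the job done as asked, in the order asked, and still so for the second after the job is handed in, with the robot touching nothing.
It also fails if it takes over 62 s, if anything falls off the work surface, if the arm or the gripper's body presses on something with over 40 N, if the wrist force passes 120 N, or if a joint passes its speed limit or range.

## Working session

There is one attempt and no reset: what is moved stays moved. The work goes in short steps, Python scripts to look and compute and a shell command to move; the robot and the scene stay as the last step left them, time stands still between calls to the robot, and variables do not carry over. Pictures are saved under pics/ and viewed, and the job is handed in when it is done.

```bash
mkdir -p pics; ls
python3 - <<'E'
from cell import manip
import cv2
s=manip.read_state()
for k,v in s.items(): print(k,v)
print(manip.tcp_to_tips)
for n in ["scene","top","wrist"]:
    c=manip.camera(n); cv2.imwrite(f"pics/a_{n}.png",c["img"][:,:,::-1]); print(n,c["intrinsics"],c["origin"],c["orientation"])
E
```

```text
pics
clock 0.0
joints [ 1.21839441e+00  3.00513767e-01  1.52157689e+00 -1.74176172e-05
  1.32067420e+00 -6.66103721e-02]
qd [ 0.00086727 -0.00083303  0.00045326  0.00013535  0.00059882 -0.00264802]
effort [ 7.18983938e-04 -5.31808376e+01 -3.52740490e+01  7.08535127e-02
  2.45311571e-02 -8.36211211e-05]
eef_pos [154.98720682 527.4716711  226.8646768 ]
eef_rot [-1.57196705e+00  6.11900337e-05 -2.85787258e-01]
wrist_force [-0.46917522 -0.24062587  0.44999543]
moment [ 0.04021927 -0.01030086 -0.02019116]
finger_gap 93.9275724677242
22.0
scene [[363.52048923   0.         258.27786028]
 [  0.         363.52048923 190.74769076]
 [  0.           0.           1.        ]] [   2.60873817 -319.6336103   809.18765619] [-2.42398851  0.00677946 -1.10995829]
top [[449.94144414   0.         253.71442266]
 [  0.         449.94144414 193.48531907]
 [  0.           0.           1.        ]] [ 494.74813857    5.61651969 1273.81615103] [-3.04344953 -0.00618099 -1.58476083]
wrist [[271.57212803   0.         254.94628676]
 [  0.         271.57212803 195.38713976]
 [  0.           0.           1.        ]] [ 74.92087544 550.85252004 384.80101588] [2.85540863e+00 1.23347566e-03 1.28470960e+00]
```

View pics/a_top.png

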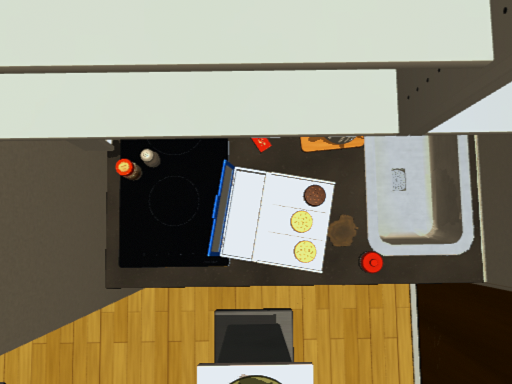

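View pics/a_scene.png

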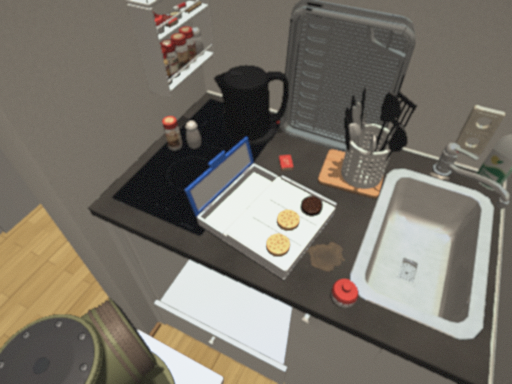

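```bash
cat > h.py <<'E'
import numpy as np
from scipy.spatial.transform import Rotation as R
def ray(c,xy):
    K=np.array(c["intrinsics"]);d=np.linalg.inv(K)@np.array([xy[0],xy[1],1.])
    Rm=R.from_euler('xyz',c["orientation"]).as_matrix()
    return np.array(c["origin"]),Rm@d
def atz(c,xy,z):
    o,d=ray(c,xy); return o+d*(z-o[2])/d[2]
def proj(c,p):
    Rm=R.from_euler('xyz',c["orientation"]).as_matrix()
    q=Rm.T@(np.array(p)-np.array(c["origin"])); q=np.array(c["intrinsics"])@q; return q[:2]/q[2]
E
python3 - <<'E'
from cell import manip
from h import *
np.set_printoptions(precision=1,suppress=True)
Z=dict(deck_edge=40,trough_floor=10,lid_hinge=40.5,tray=0,oat_a_center=50,cocoa_center=50,timer=0,matches=0,salt=5,spice_jar=5,lid_edge=135)
for n in ["top","scene"]:
    c=manip.camera(n)
    for t,z in Z.items():
        for r in manip.tip_of(t,c)[:3]: print(n,t,round(r["score"],2),np.array(r["xy"]),atz(c,r["xy"],z))
    for t in ["oat_a_center","cocoa_center"]:
        for r in manip.masks_of(t,c)[:3]: print(n,'mask',t,round(r["score"],2),np.array(r["xy"]),atz(c,r["xy"],58),r["pixels"].sum())
E
```

```text
top deck_edge 0.96 [257.3 215.5] [555.3 -12.7  40. ]
top trough_floor 0.97 [243.5 212.2] [566.6  25.5  10. ]
top lid_hinge 0.93 [227.4 209.6] [572.6  69.1  40.5]
top tray 0.93 [276.8 217.9] [549.7 -68.4   0. ]
top oat_a_center 0.91 [299.8 218.8] [ 544.3 -128.    50. ]
top oat_a_center 0.17 [277.5 218.6] [545.7 -67.3  50. ]
top cocoa_center 0.6 [315.1 196.3] [ 605.2 -171.3   50. ]
top timer 0.71 [367.3 261.5] [ 423.9 -320.2    0. ]
top timer 0.17 [226.7 209. ] [576.9  73.2   0. ]
top matches 0.47 [257.7 143.3] [764.9 -17.5   0. ]
top salt 0.66 [154.5 160.7] [717.2 277.5   5. ]
top salt 0.54 [259.8 143.1] [764.4 -23.4   5. ]
top salt 0.39 [312.4 198.2] [ 603.9 -170.     5. ]
top spice_jar 0.81 [134.  170.4] [690.1 335.5   5. ]
top lid_edge 0.82 [214.7 205.4] [577.7  96.3 135. ]
top mask oat_a_center 0.58 [302.  221.4] [ 536.9 -132.9   58. ] 348
scene deck_edge 0.89 [249.3 201.3] [556.5 -11.4  40. ]
scene trough_floor 0.68 [241.  203.4] [560.9  18.2  10. ]
scene lid_hinge 0.91 [226.7 190. ] [564.7  64.5  40.5]
scene tray 0.86 [268.2 219.7] [549.8 -72.4   0. ]
scene oat_a_center 0.95 [289.4 221. ] [ 536.3 -138.7   50. ]
scene cocoa_center 0.86 [310.8 207.7] [ 601.6 -172.5   50. ]
scene timer 0.78 [345.1 296.4] [ 427.  -330.9    0. ]
scene timer 0.22 [198.4 145.5] [724.  266.7   0. ]
scene matches 0.58 [286.2 162.5] [778.  -27.3   0. ]
scene salt 0.64 [197.8 141.4] [736.  275.9   5. ]
scene salt 0.18 [283.7 159.5] [782.2 -16.5   5. ]
scene spice_jar 0.77 [170.3 144. ] [685. 351.   5.]
scene lid_edge 0.71 [218.6 161. ] [575.2  87.3 135. ]
scene lid_edge 0.44 [278.3 243.8] [ 409.2 -161.5  135. ]
scene mask oat_a_center 0.8 [287.7 219. ] [ 534.6 -134.1   58. ] 411
scene mask cocoa_center 0.91 [309.4 208.8] [ 590.3 -172.1   58. ] 354
```

Run:
```python
import cv2
i=cv2.imread('pics/a_top.png'); cv2.imwrite('pics/b_top.png',cv2.resize(i[140:290,190:350],None,fx=4.9,fy=4,interpolation=cv2.INTER_CUBIC)[:600,:784])
```

```text
(no output)
```

View pics/b_top.png

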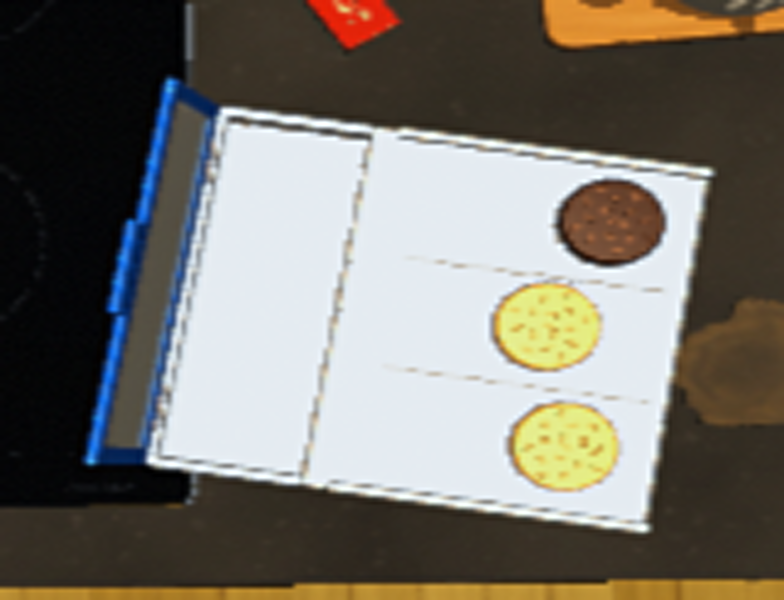

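```bash
cat >> h.py <<'E'
TR=None
def tray2w(p,T):
    x,y,a=T; p=np.array(p,float); c,s=np.cos(a),np.sin(a)
    return np.array([x+c*p[0]-s*p[1], y+s*p[0]+c*p[1], p[2]])
def w2tray(p,T):
    x,y,a=T; c,s=np.cos(a),np.sin(a); d=np.array(p[:2])-[x,y]
    return np.array([c*d[0]+s*d[1], -s*d[0]+c*d[1]])
E
python3 - <<'E'
from cell import manip
from h import *
from scipy.optimize import least_squares
np.set_printoptions(precision=2,suppress=True)
c=manip.camera("top")
px=[(335.5,183),(322.7,272.5),(235.3,167),(220.6,255.8),(257.3,215.5),(227.4,209.6)]
tp=[(125,-140,52),(-125,-140,52),(125,140,40),(-125,140,40),(0,52,40),(0,139,40.5)]
# edge line ends of deck edge: 
px+=[(190+370/4.9,140+140/4),(190+303/4.9,140+477/4)]; tp+=[(119,52,40),(-119,52,40)]
f=lambda T:np.concatenate([proj(c,tray2w(p,T))-np.array(q) for p,q in zip(tp,px)])
r=least_squares(f,[552,-62,-.15]); T=r.x; print(T,r.fun.reshape(-1,2))
for n,q in dict(cocoa=(314.9,195.5),oat0=(301.6,221.7),oat1=(305.3,251.8)).items():
    w=atz(c,q,57); print(n,w,w2tray(w,T))
# lid angle from free edge corners outer
for a in np.arange(1.7,2.0,.05):
    P=[tray2w((sx*125,139-95*np.cos(a),40.5+95*np.sin(a)),T) for sx in(1,-1)]
    print(round(a,2),[proj(c,p) for p in P], proj(c,tray2w((0,139-110*np.cos(a),40.5+110*np.sin(a)),T)))
E
```

```text
[544.77 -68.27  -0.18] [[ 0.01 -0.9 ]
 [-0.6   0.82]
 [-0.49 -0.66]
 [-1.05  0.36]
 [ 1.61  0.5 ]
 [ 0.21  1.25]
 [ 0.3  -1.43]
 [ 0.04 -0.02]]
cocoa [ 606.72 -169.83   57.  ] [ 78.8  -89.12]
oat0 [ 536.1  -131.91   57.  ] [  2.62 -64.18]
oat1 [ 455.26 -139.89   57.  ] [-75.56 -86.21]
1.7 [array([229.16, 159.79]), array([212.52, 256.96])] [219.77 207.34]
1.75 [array([227.37, 159.55]), array([210.7 , 256.64])] [217.66 207.01]
1.8 [array([225.6 , 159.32]), array([208.9 , 256.33])] [215.57 206.69]
1.85 [array([223.86, 159.11]), array([207.15, 256.01])] [213.52 206.39]
1.9 [array([222.16, 158.93]), array([205.43, 255.69])] [211.52 206.09]
1.95 [array([220.5 , 158.76]), array([203.75, 255.38])] [209.56 205.82]
2.0 [array([218.87, 158.61]), array([202.12, 255.07])] [207.67 205.55]
```

```bash
cat >> h.py <<'E'
T=(544.77,-68.27,-0.18)
def delta(tx,ty,z,yaw=-1.751,pitch_about_traynone=None):
    from cell import manip
    s=manip.read_state(); Rm=R.from_euler('xyz',s["eef_rot"]); p=tray2w((tx,ty,z),T)
    d=Rm.inv().apply(p-np.array(s["eef_pos"]))
    Rt=R.from_euler('xyz',[-np.pi/2,0,yaw]); rv=(Rm.inv()*Rt).as_rotvec(degrees=True)
    np.set_printoptions(precision=2,suppress=True)
    print("target",p,"rows:",d,rv,"t",s["clock"],"now",w2tray(s["eef_pos"],T),s["eef_pos"][2],"gap",s["finger_gap"],"F",s["wrist_force"])
E
python3 -c "
from h import *
delta(-75.6,-130,200)"
```

```text
target [ 447.12 -182.64  200.  ] rows: [ 480.48   27.44 -599.16] [ 0.   83.95  0.  ] t 1.6 now [-490.12  516.55] 227.42275217857446 gap 93.79510245422114 F [0.11 0.47 0.14]
```

```bash
python3 -m jog '[480,10,-600,0,84,0,480,10,-600,0,84,0,480,10,-600,0,84,0,480,10,-600,0,84,0,480,10,-600,0,84,0,480,10,-600,0,84,0,480,10,-600,0,84,0,480,10,-600,0,84,0,480,10,-600,0,84,0,480,10,-600,0,84,0]' 30; python3 -c "
from h import *
delta(-75.6,-130,200)"
```

```text
clock: 2.43
eef_pos: [313.2, 140.3, 222.3]
eef_rot: [-1.57, 0.0, -1.542]
wrist_force: [1.6, 0.6, -0.1]
finger_gap: 31.6
target [ 447.12 -182.64  200.  ] rows: [326.74  22.38 124.4 ] [-0.07 12.   -0.03] t 2.4333 now [-265.19  163.75] 222.34564846084066 gap 31.59380356418428 F [ 1.6   0.57 -0.12]
```

```bash
python3 -m jog '[327,20,124,0,12,0,327,20,124,0,12,0,327,20,124,0,12,0,327,20,124,0,12,0,327,20,124,0,12,0,327,20,124,0,12,0,327,20,124,0,12,0,327,20,124,0,12,0,327,20,124,0,12,0,327,20,124,0,12,0]' 30; python3 -c "
from h import *
delta(-75.6,-130,120)"
```

```text
clock: 3.27
eef_pos: [448.9, -183.2, 201.3]
eef_rot: [-1.572, -0.0, -1.748]
wrist_force: [-0.1, 0.6, 0.6]
finger_gap: 30.4
target [ 447.12 -182.64  120.  ] rows: [-0.26 81.28 -1.82] [0.05 0.15 0.  ] t 3.2667 now [ -73.71 -130.25] 201.27788941370855 gap 30.435322401461057 F [-0.08  0.57  0.56]
```

```bash
python3 -m jog '[0,30,-2,0,0,0,0,60,-2,0,0,0,0,85,-2,0,0,0,0,95,-2,0,0,0,0,95,-2,0,0,0]' 30
python3 - <<'E'
from h import *
from cell import manip
import cv2
delta(-75.6,-130,67)
for n in ("wrist","top"):
    c=manip.camera(n); cv2.imwrite(f"pics/c_{n}.png",c["img"][:,:,::-1])
E
```

```text
clock: 3.68
eef_pos: [445.5, -179.0, 105.5]
eef_rot: [-1.574, 0.001, -1.745]
wrist_force: [-0.6, 0.2, 0.1]
finger_gap: 29.9
target [ 447.12 -182.64   67.  ] rows: [ 3.33 38.46  2.33] [ 0.2   0.36 -0.06] t 3.6833 now [ -77.82 -126.72] 105.47178634028226 gap 29.91215223659969 F [-0.64  0.19  0.14]
```

View pics/c_wrist.png

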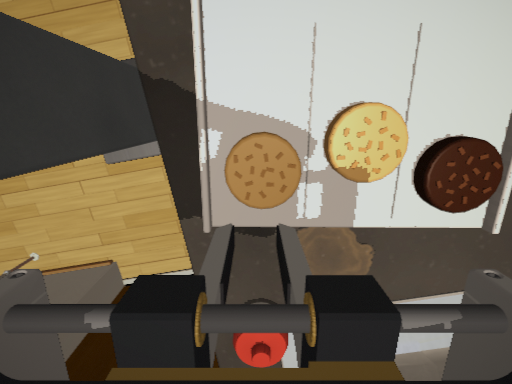

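View pics/c_top.png

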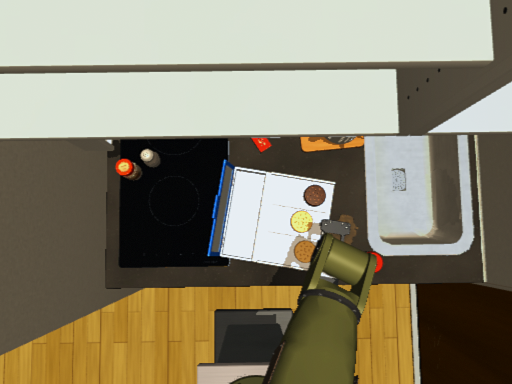

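```bash
python3 -m jog '[3,10,2,0,0,0,3,20,2,0,0,0,3,30,2,0,0,0,3,37,2,0,0,0,3,37,2,0,0,0,3,37,2,0,0,0]' 30
python3 - <<'E'
from h import *
delta(-75.6,-130,67)
delta(-75.6,50,67)
E
```

```text
clock: 4.28
eef_pos: [447.7, -183.2, 69.6]
eef_rot: [-1.572, 0.0, -1.745]
wrist_force: [-1.0, 1.1, -0.2]
finger_gap: 30.1
target [ 447.12 -182.64   67.  ] rows: [-0.41  2.62 -0.68] [ 0.06  0.33 -0.02] t 4.2833 now [ -74.92 -130.41] 69.61731488740894 gap 30.066322502279547 F [-0.97  1.12 -0.23]
target [479.34  -5.54  67.  ] rows: [-180.41    2.67    0.31] [ 0.06  0.33 -0.02] t 4.2833 now [ -74.92 -130.41] 69.61731488740894 gap 30.066322502279547 F [-0.97  1.12 -0.23]
```

Push in 12 mm rows; first stop with the biscuit about at the edge.

```bash
python3 -m jog '[-8,2,0,0,0,0,-18,2,0,0,0,0,-30,2,0,0,0,0,-42,2,0,0,0,0,-54,2,0,0,0,0,-66,2,0,0,0,0,-78,2,0,0,0,0,-90,2,0,0,0,0,-102,2,0,0,0,0,-114,2,0,0,0,0]'
python3 - <<'E'
from h import *
from cell import manip
import cv2
delta(-75.6,50,67)
for n in ("wrist",):
    c=manip.camera(n); cv2.imwrite(f"pics/d_{n}.png",c["img"][:,:,::-1])
E
```

```text
clock: 5.12
eef_pos: [467.8, -69.5, 68.1]
eef_rot: [-1.571, -0.0, -1.745]
wrist_force: [0.0, -0.4, -0.1]
finger_gap: 30.1
target [479.34  -5.54  67.  ] rows: [-64.96   1.11   0.28] [-0.01  0.36  0.  ] t 5.1167 now [-75.48 -14.96] 68.10933232813281 gap 30.05263767042549 F [ 0.04 -0.4  -0.07]
```

View pics/d_wrist.png

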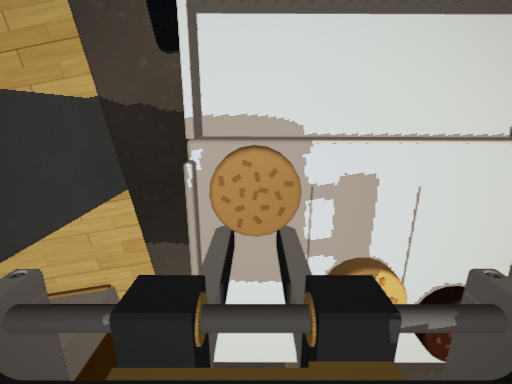

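```bash
python3 -m jog '[-10,1,0,0,0,0,-20,1,0,0,0,0,-30,1,0,0,0,0,-38,1,0,0,0,0,-46,1,0,0,0,0,-54,1,0,0,0,0,-62,1,0,0,0,0,-69,1,0,0,0,0,-69,1,0,0,0,0,-69,1,0,0,0,0]'
python3 - <<'E'
from h import *
from cell import manip
import cv2
delta(-75.6,50,67)
for n in ("wrist",):
    c=manip.camera(n); cv2.imwrite(f"pics/e_{n}.png",c["img"][:,:,::-1])
E
```

```text
clock: 6.0
eef_pos: [479.7, -2.8, 67.0]
eef_rot: [-1.571, -0.0, -1.745]
wrist_force: [0.1, -0.2, -0.6]
finger_gap: 30.0
target [479.34  -5.54  67.  ] rows: [2.79 0.   0.15] [0.   0.36 0.  ] t 6.0 now [-75.77  52.79] 67.00090008521724 gap 30.04701562743371 F [ 0.13 -0.21 -0.63]
```

View pics/e_wrist.png

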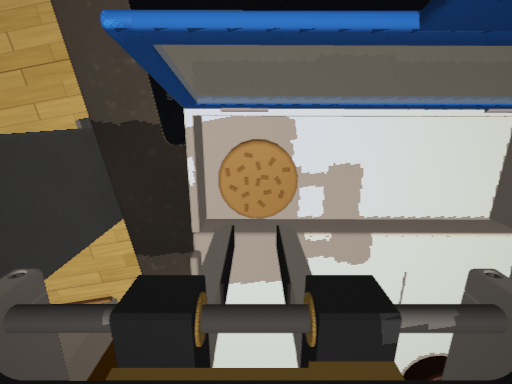

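```bash
python3 -c "
from h import *
delta(2.6,-110,120)"; python3 -m jog '[3,-20,0,0,0,0,6,-50,0,0,0,0,40,-53,20,0,0,0,80,-53,40,0,0,0,120,-53,78,0,0,0,150,-53,78,0,0,0,163,-53,78,0,0,0,163,-53,78,0,0,0,163,-53,78,0,0,0]' 30
python3 - <<'E'
from h import *
from cell import manip
import cv2
delta(2.6,-110,67)
for n in ("wrist",):
    c=manip.camera(n); cv2.imwrite(f"pics/f_{n}.png",c["img"][:,:,::-1])
E
```

```text
target [ 527.63 -176.96  120.  ] rows: [162.96 -53.    77.42] [0.   0.34 0.01] t 6.05 now [-75.77  52.5 ] 66.98595446260022 gap 30.0348649713997 F [ 0.26 -0.6  -0.09]
clock: 6.8
eef_pos: [527.7, -177.7, 119.7]
eef_rot: [-1.571, 0.0, -1.747]
wrist_force: [0.4, 1.0, -0.7]
finger_gap: 29.8
target [ 527.63 -176.96   67.  ] rows: [-0.66 52.71 -0.17] [ 0.04  0.21 -0.01] t 6.8 now [   2.81 -110.67] 119.71153495305714 gap 29.812344830392533 F [ 0.43  1.05 -0.68]
```

View pics/f_wrist.png

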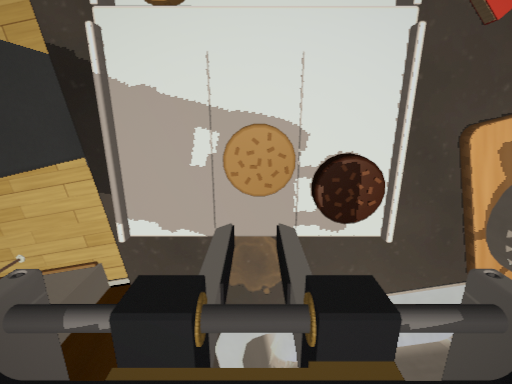

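```bash
python3 -m jog '[0,15,0,0,0,0,0,30,0,0,0,0,0,45,0,0,0,0,0,53,0,0,0,0,0,53,0,0,0,0,-5,53,0,0,0,0,-15,53,0,0,0,0,-27,53,0,0,0,0,-39,53,0,0,0,0,-51,53,0,0,0,0]' && python3 -m jog '[-12,0,0,0,0,0,-24,0,0,0,0,0,-36,0,0,0,0,0,-48,0,0,0,0,0,-58,0,0,0,0,0,-66,0,0,0,0,0]'
python3 - <<'E'
from h import *
from cell import manip
import cv2
delta(2.6,54,67)
for n in ("wrist",):
    c=manip.camera(n); cv2.imwrite(f"pics/g_{n}.png",c["img"][:,:,::-1])
E
```

```text
clock: 7.68
eef_pos: [537.4, -125.3, 67.5]
eef_rot: [-1.57, -0.0, -1.745]
wrist_force: [0.0, 0.8, 1.1]
finger_gap: 30.4
clock: 8.18
eef_pos: [548.7, -60.6, 67.0]
eef_rot: [-1.571, -0.0, -1.745]
wrist_force: [-0.3, -0.3, 0.8]
finger_gap: 30.4
target [557.   -15.61  67.  ] rows: [-45.75   0.     0.41] [0.   0.36 0.  ] t 8.1833 now [2.47 8.25] 67.00224747962191 gap 30.39018195869869 F [-0.33 -0.28  0.79]
```

View pics/g_wrist.png

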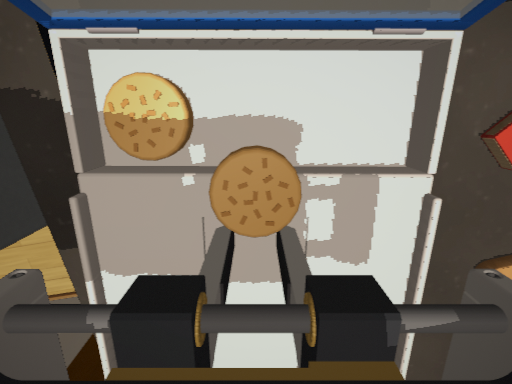

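```bash
python3 -m jog '[-8,0,0,0,0,0,-16,0,0,0,0,0,-24,0,0,0,0,0,-32,0,0,0,0,0,-40,0,0,0,0,0,-46,0,0,0,0,0,-46,0,0,0,0,0,-46,0,0,0,0,0]'
python3 - <<'E'
from h import *
from cell import manip
import cv2
delta(2.6,54,67)
for n in ("wrist",):
    c=manip.camera(n); cv2.imwrite(f"pics/i_{n}.png",c["img"][:,:,::-1])
E
```

```text
clock: 8.9
eef_pos: [556.5, -16.3, 67.0]
eef_rot: [-1.571, -0.0, -1.745]
wrist_force: [-0.2, -0.7, -0.7]
finger_gap: 30.3
target [557.   -15.61  67.  ] rows: [-0.77 -0.    0.37] [0.   0.36 0.  ] t 8.9 now [ 2.24 53.22] 66.9977212519242 gap 30.32784678918885 F [-0.22 -0.7  -0.7 ]
```

View pics/i_wrist.png

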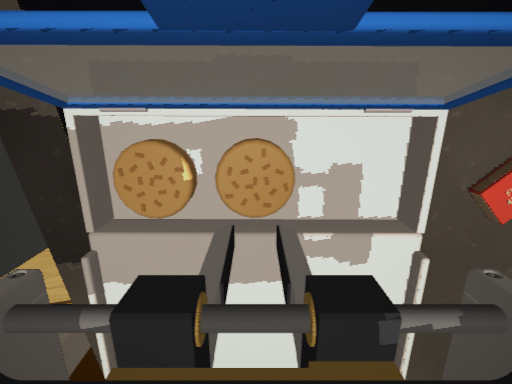

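```bash
python3 -m jog '[5,-20,0,0,0,0,5,-50,-2,0,0,0,5,-90,-2,0,0,0,5,-130,-2,0,0,0,0,-148,-2,0,0,0,-30,-148,-2,0,0,0,-70,-148,-2,0,0,0,-110,-148,-2,0,0,0,-145,-148,-2,0,0,0,-167,-148,-2,0,0,0]' 30
python3 - <<'E'
from h import *
from cell import manip
import cv2
delta(0,215,122)
for n in ("wrist","scene","top"):
    c=manip.camera(n); cv2.imwrite(f"pics/j_{n}.png",c["img"][:,:,::-1])
E
```

```text
clock: 9.78
eef_pos: [583.5, 150.9, 215.0]
eef_rot: [-1.571, 0.0, -1.744]
wrist_force: [-0.3, -0.6, -0.9]
finger_gap: 30.2
target [583.26 143.26 122.  ] rows: [ 7.61 92.97  1.05] [ 0.    0.39 -0.02] t 9.7833 now [ -1.1  222.57] 214.96827440002477 gap 30.240054931503284 F [-0.31 -0.58 -0.92]
```

View pics/j_wrist.png

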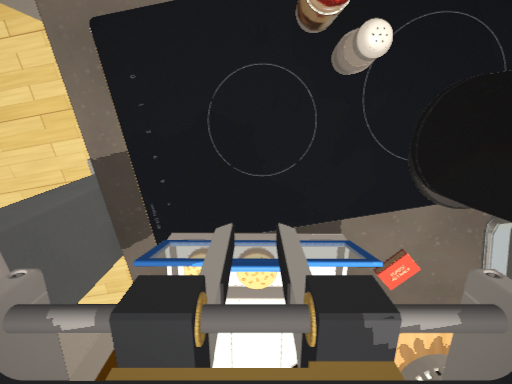

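View pics/j_scene.png

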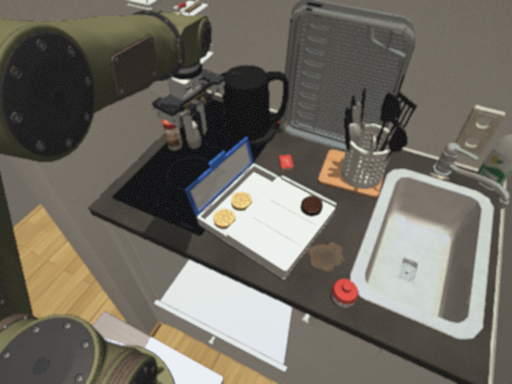

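View pics/j_top.png

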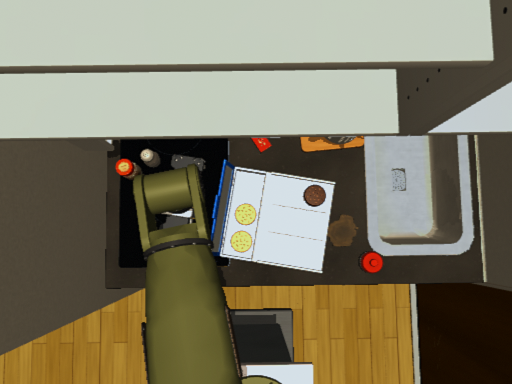

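Run:
```python
from h import *
from cell import manip
import cv2
c=manip.camera("scene")
for q in [(226,125),(250,142),(275,135),(265,143)]: print(q,atz(c,q,5),w2tray(atz(c,q,5),T))
w=manip.camera("wrist")
for q in [(432,150),(415,170),(480,205),(440,190)]:
  for z in (5,100,200): print(q,z,atz(w,q,z),w2tray(atz(w,q,z),T))
i=c["img"][60:240,130:330,::-1]; cv2.imwrite("pics/k.png",cv2.resize(i,None,fx=3.3,fy=3.3))
```

```text
(226, 125) [852.2132497 234.0569793   5.       ] [248.35063197 352.48392559]
(250, 142) [809.58616437 117.85605867   5.        ] [227.21564418 230.52887383]
(275, 135) [878.38712869  58.00488669   5.        ] [305.62016877 183.96208307]
(265, 143) [826.93473157  70.8375846    5.        ] [252.70161995 187.37595126]
(432, 150) 5 [823.19801222 144.01758786   5.        ] [235.92388742 258.70465263]
(432, 150) 100 [764.76965026 166.11742392 100.        ] [174.4829878  269.98703223]
(432, 150) 200 [703.26611136 189.38040924 200.        ] [109.80835663 281.86322128]
(415, 170) 5 [800.47402444 120.31883682   5.        ] [217.80981266 231.32052006]
(415, 170) 100 [747.9187752  148.54371737 100.        ] [161.05057384 249.68044691]
(415, 170) 200 [692.59746021 178.25411794 200.        ] [101.30400667 269.00668569]
(480, 205) 5 [891.17371549  52.99935261   5.        ] [319.09631018 181.32659711]
(480, 205) 100 [815.17673965  98.62324438 100.        ] [236.15913895 212.60766911]
(480, 205) 200 [735.17992298 146.64839362 200.        ] [148.85685344 245.53511332]
(440, 190) 5 [834.7172552   85.41164471   5.        ] [257.74921898 203.10785026]
(440, 190) 100 [773.31169518 122.65843971 100.        ] [190.66746823 228.75946338]
(440, 190) 200 [708.67426358 161.86559233 200.        ] [120.05509902 255.7611614 ]
```

View pics/k.png

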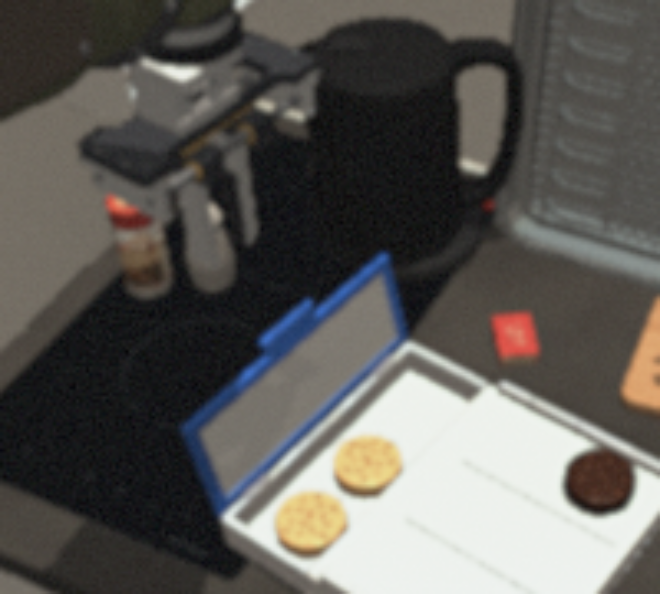

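```bash
python3 -m jog '[0,20,1,0,0,0,0,45,1,0,0,0,0,65,1,0,0,0,0,80,1,0,0,0,0,80,1,0,0,0,10,80,1,0,0,0,20,80,1,0,0,0,30,80,1,0,0,0,38,80,1,0,0,0,46,80,1,0,0,0]' 30
python3 - <<'E'
from h import *
from cell import manip
import cv2
delta(0,153,134)
for n in ("wrist","scene"):
    c=manip.camera(n); cv2.imwrite(f"pics/l_{n}.png",c["img"][:,:,::-1])
E
```

```text
clock: 10.87
eef_pos: [576.6, 101.5, 136.0]
eef_rot: [-1.569, 0.001, -1.746]
wrist_force: [-0.1, 1.2, 0.7]
finger_gap: 30.1
target [572.16  82.26 134.  ] rows: [19.76  1.94 -1.04] [-0.08  0.29 -0.03] t 10.8667 now [  0.95 172.76] 135.95436428825124 gap 30.053062360474566 F [-0.05  1.22  0.73]
```

View pics/l_wrist.png

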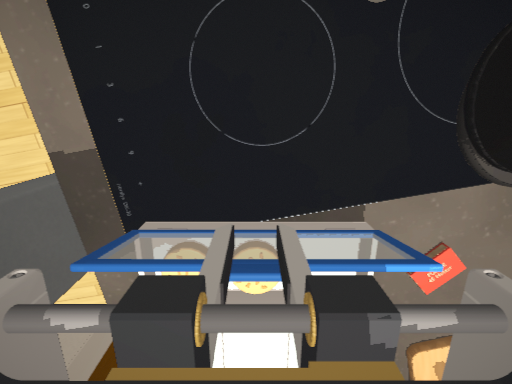

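View pics/l_scene.png

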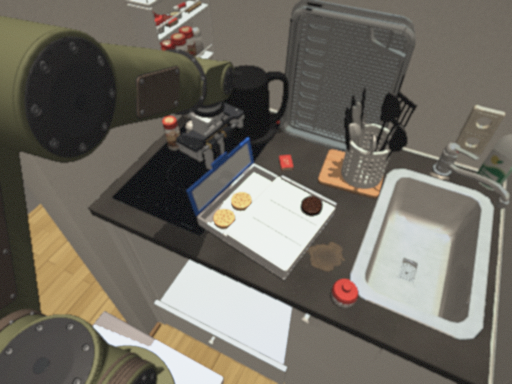

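```bash
python3 -m jog '[7,0,-1,0,0,0,14,1,-1,0,0,0,20,2,-1,0,0,0,27,2,-1,0,0,0,33,2,-1,0,0,0,39,3,-1,0,0,0,45,4,-1,0,0,0,51,6,-1,0,0,0,57,8,-1,0,0,0,57,8,-1,0,0,0]' 30
python3 - <<'E'
from h import *
from cell import manip
import cv2
delta(0,100,117)
for n in ("wrist","scene"):
    c=manip.camera(n); cv2.imwrite(f"pics/m_{n}.png",c["img"][:,:,::-1])
E
```

```text
clock: 11.8
eef_pos: [565.3, 45.7, 126.5]
eef_rot: [-1.571, -0.0, -1.746]
wrist_force: [0.8, 0.5, 0.6]
finger_gap: 30.0
target [562.67  30.11 117.  ] rows: [15.81  9.52  0.14] [0.04 0.29 0.02] t 11.8 now [ -0.21 115.81] 126.51222605178597 gap 30.028071550645095 F [0.76 0.47 0.59]
```

View pics/m_wrist.png

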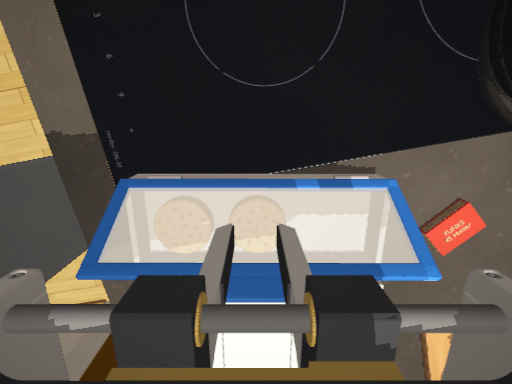

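View pics/m_scene.png

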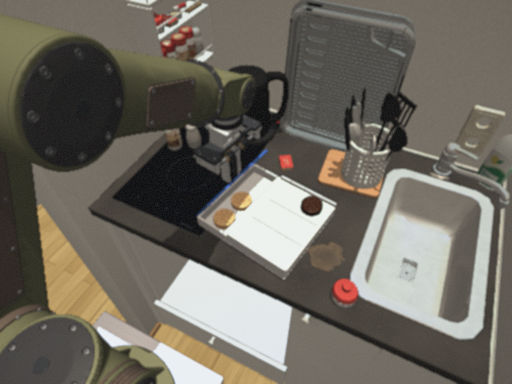

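```bash
python3 -m jog '[6,3,0,0,0,0,11,6,0,0,0,0,16,9,0,0,0,0,22,15,0,0,0,0,28,23,0,0,0,0,33,31,0,0,0,0,37,39,0,0,0,0,39,46,0,0,0,0,41,53,0,0,0,0,41,56,0,0,0,0]' 30;  python3 -m jog '[0,0,0,0,0,0,0,1,0,0,0,0,0,2,0,0,0,0,0,2,0,0,0,0]';python3 - <<'E'
from h import *
from cell import manip
import cv2
delta(0,74,68)
for n in ("wrist","scene"):
    c=manip.camera(n); cv2.imwrite(f"pics/n_{n}.png",c["img"][:,:,::-1])
E
```

```text
clock: 12.73
eef_pos: [558.0, 6.1, 69.7]
eef_rot: [-1.572, -0.0, -1.745]
wrist_force: [0.2, -0.0, 0.7]
finger_gap: 30.0
clock: 13.07
eef_pos: [558.6, 6.6, 69.2]
eef_rot: [-1.57, 0.0, -1.745]
wrist_force: [0.1, 0.4, -0.9]
finger_gap: 30.1
target [558.02   4.53  68.  ] rows: [ 2.11  1.18 -0.25] [-0.03  0.34 -0.  ] t 13.0667 now [ 0.24 76.11] 69.17627591889617 gap 30.096106413723664 F [ 0.12  0.44 -0.93]
```

View pics/n_wrist.png

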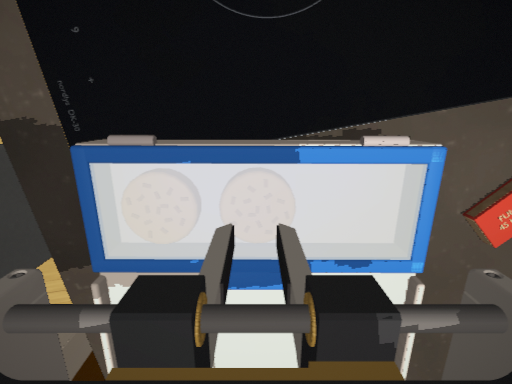

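View pics/n_scene.png

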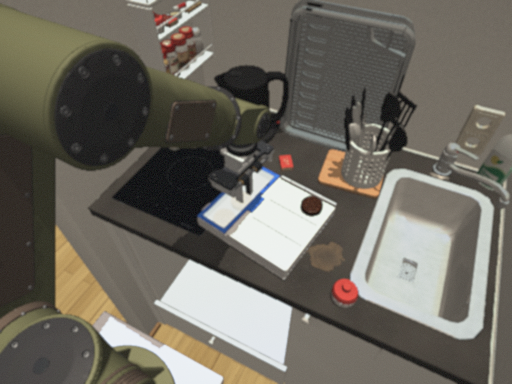

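```bash
python3 -m jog '[3,-5,0,0,0,0,13,-6,0,0,0,0,23,-6,0,0,0,0,23,-3,0,0,0,0,23,0,0,0,0,0,23,1,0,0,0,0,23,1,0,0,0,0]' 30;  python3 -m jog '[0,0.5,0,0,0,0,0,1,0,0,0,0,0,1,0,0,0,0,0,1,0,0,0,0]'; python3 -m jog '[0,0.5,0,0,0,0,0,1,0,0,0,0,0,1,0,0,0,0,0,1,0,0,0,0]';python3 - <<'E'
from h import *
delta(0,53,68)
E
```

```text
clock: 13.75
eef_pos: [554.6, -16.9, 68.6]
eef_rot: [-1.571, -0.001, -1.745]
wrist_force: [-5.4, -6.0, 11.7]
finger_gap: 30.1
clock: 14.08
eef_pos: [554.6, -16.9, 68.4]
eef_rot: [-1.57, -0.001, -1.745]
wrist_force: [-9.7, -6.2, 21.6]
finger_gap: 29.9
clock: 14.42
eef_pos: [554.7, -16.9, 68.2]
eef_rot: [-1.57, -0.001, -1.745]
wrist_force: [-14.0, -6.0, 32.4]
finger_gap: 30.3
target [554.26 -16.13  68.  ] rows: [-0.72  0.25 -0.57] [-0.06  0.33  0.07] t 14.4167 now [ 0.57 52.28] 68.24871460291294 gap 30.343185842753 F [-14.05  -6.05  32.35]
```

```bash
python3 -m jog '[0,-3,0,0,0,0,0,-20,0,0,0,0,0,-50,0,0,0,0,0,-90,0,0,0,0,-30,-130,-30,0,0,0,-70,-150,-50,0,0,0,-110,-150,-80,0,0,0,-150,-150,-110,0,0,0,-190,-150,-130,0,0,0,-220,-150,-130,0,0,0]' 30;  python3 - <<'E'
from h import *
from cell import manip
import cv2
np.set_printoptions(precision=1,suppress=True)
for n in ("top","scene"):
    c=manip.camera(n); cv2.imwrite(f"pics/o_{n}.png",c["img"][:,:,::-1])
    i=c["img"][140:290,190:350,::-1] if n=="top" else c["img"][120:290,150:360,::-1]
    cv2.imwrite(f"pics/p_{n}.png",cv2.resize(i,None,fx=3.5,fy=3.5,interpolation=cv2.INTER_CUBIC))
    for a in (0,.05,.1): print(n,a,proj(c,tray2w((0,139-95*np.cos(a),43.5+95*np.sin(a)),T)))
    print([(round(r["score"],2),np.array(r["xy"])) for r in manip.tip_of("lid_edge",c)])
s=manip.read_state();print(s["clock"],s["eef_pos"])
E
```

```text
clock: 15.25
eef_pos: [466.4, 199.0, 215.9]
eef_rot: [-1.571, 0.0, -1.746]
wrist_force: [1.1, -0.3, 0.2]
finger_gap: 30.3
top 0 [261.8 216.4]
top 0.05 [261.8 216.3]
top 0.1 [261.7 216.2]
[(0.93, array([257. , 216.6]))]
scene 0 [253.1 203.2]
scene 0.05 [253. 202.]
scene 0.1 [252.9 200.9]
[(0.86, array([254.4, 201.8]))]
15.45 [467.8 198.2 215.2]
```

View pics/p_top.png

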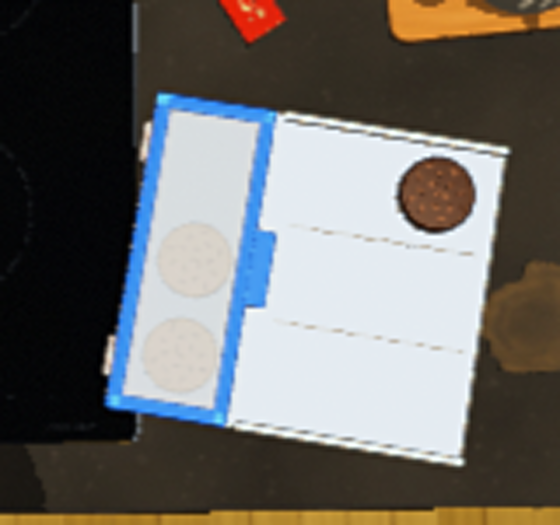

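View pics/p_scene.png

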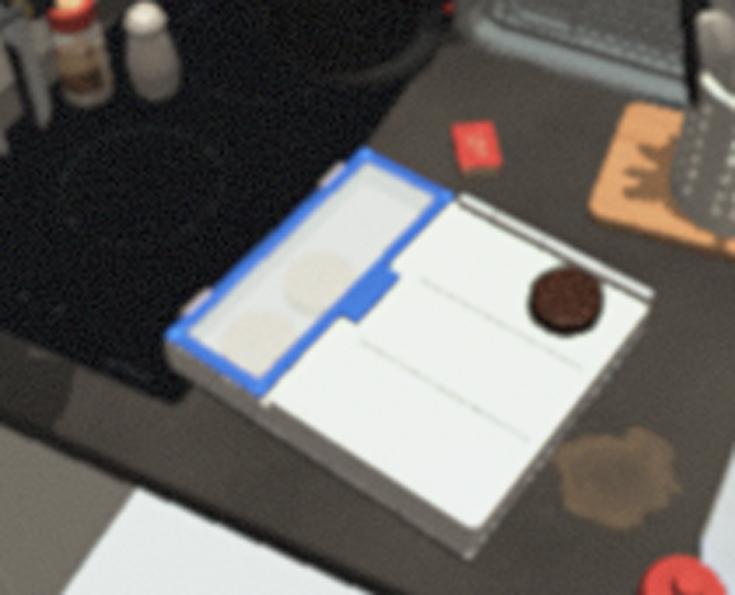

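View pics/o_top.png

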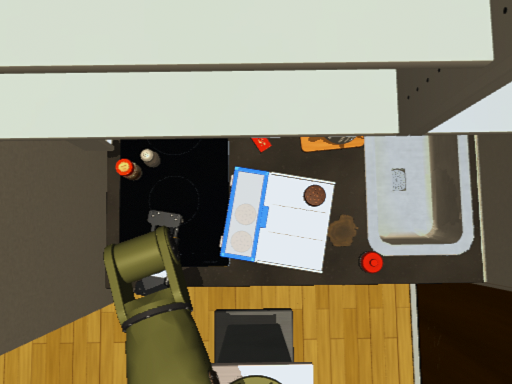

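```bash
python3 -c "
from cell import manip
print(manip.sign_off())"
```

```text
the job is handed in; nothing more can be done
None
```

I swept both oat biscuits along their lanes over the deck edge into the trough with the part-open fingertips. I then tipped the lid over from behind and pressed it shut, and handed the job in at about 15.5 s of the 62 s allowed.

- **Biscuits:** the wrist and top pictures show both oat biscuits inside the trough. They looked flat on the floor, but I judged that by eye and didn't measure it. The cocoa biscuit hasn't moved on the deck.
- **Lid:** when I pressed on the free edge it stopped firmly, with the fingertips about 46.4 mm above the worktop (46.5 mm expected when shut) and up to about 32 N upward force on the wrist. The pictures after I backed off show it level.
- **Surroundings:** by eye, the timer, matches, salt and spice jar stand where they were. The robot was clear of everything at hand-in.

One check didn't fully agree. The network placed the lid edge about 5 px off my prediction in the top picture and within 2 px in the scene picture. I put that down to network and calibration error, since the press height and both pictures show the lid shut.

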